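# Load the battery tray and dock it in the digitiser

### The job

Put the digitiser back on battery: snap the battery pack into the metal tray, its toe under the keeper bar and its other end pressed down until the spring clip hooks over it. Then slide the loaded tray fully home into the bay in the digitiser's front, until it clicks and its front plate lies against the digitiser, and let go. Do not force anything and leave the multimeter, the grey sample box and the bottle where they are.

Things in the scene. Friction and masses are not known exactly. Their poses are not given: they have to be found in the camera images.
- pack: grey plastic battery pack, loose, about 0.22 kg. Body 90 (x) x 42 (y) x 20 (z) mm; origin at the centre of its underside, z up. At the -x end a flat toe sticks out 8 mm at the bottom (26 wide, 6 high). At the +x end the top steps down 4 mm over the last 7 mm, for the clip; lower edge rounded by 6 mm. Grip it across its width at mid length
- tray: loose metal battery tray, about 0.4 kg, flat on the bench; origin on its underside below the middle of the pack's seat; +x end enters the bay first. Floor 3 mm thick, x -58 to 66, y +-27 mm. Side rails 16 high, 45 mm apart inside, broken for fingers from x -24 to 24. End wall at x 58 to 68, 16 high, its corners tapered. Front plate at x -62 to -58, 80 wide, 42 high
- tray_seat (a point): the pack's seat on the tray's floor: x 0, y 0, z 3 mm of the tray, axes as the tray's. Snapped in, the pack's origin and axes lie on it, with 1 mm of play
- tray_bar (a point): middle of the keeper bar's underside: x -49, y 0, z 11.5 mm of the tray. The bar runs across the tray, x -52 to -46, top 15.5 mm above the bench; 8.5 mm of height under it for the pack's toe. Straight down the pack lands on the bar: enter it toe first from the +x side, +x end raised about 20 degrees, then lower that end
- tray_clip (a joint): spring clip of the tray: steel strip 18 mm wide, upright at x 48.5 mm, hinged on the floor, with a rolled lip (6 mm thick) at x 45.5, top 26 mm above the bench. rad, 0 = upright, grows as the lip moves to +x. As the pack's +x end is pressed down (5 to 15 N) the lip gives way by about 0.13 and springs back to 0 over the pack's step
- tray_fin (a point): grip point on the black pull fin of the tray: x -77, y 0, z 24 mm of the tray, axes as the tray's. The fin runs along x, from the front plate (x -62) out to x -90; 10 mm thick (y), z 5 to 36 mm
- digitiser: grey instrument, fixed, 150 (x) x 130 (y) x 60 (z) mm; origin at the centre of its underside; its front (-x) roughly faces the robot and has the bay: a tunnel level with the bench, open in front, 57 wide, 36 high, mouth edges rounded by 5 mm, 1.5 mm of play on each side of the tray
- bay_mouth (a point): middle of the bay's mouth on the bench: x -75, y 0, z 0 mm of the digitiser, +x points into the bay
- bay_home (a point): where the tray's origin lies when fully home: x -17, y 0, z 0 mm of the digitiser, axes as the tray's then. The tray's front plate then rests on the digitiser's front and stops it. Two sprung pins in the bay's walls resist over about the last 11 mm (10 to 20 N with the sliding friction), then click into notches behind the tray's leading corners
- multimeter: bystander: handheld multimeter lying flat, 152 x 76 x 47 mm, origin at the centre of its underside
- sample_box: bystander: grey lidded box, 128 x 68 x 37 mm, origin at the centre of its underside
- media_bottle: bystander: bottle with blue cap, 70 mm diameter, 147 mm high, origin at the centre of its underside

How it is judged (in metres and radians):
On the way:
1. the pack is snapped into the tray: toe under the bar, clip sprung back over the other end (x of pack in the frame of tray between -0.003 and 0.003 m and y of pack in the frame of tray between -0.003 and 0.003 m and z of pack in the frame of tray below 0.005 m and angle between the z axis of pack and the z axis of tray, either way round below 0.04 rad and value of joint tray_clip below 0.05 rad), for 0.2 s.
At the end, for the whole second after the job is handed in: the pack sits in the tray (within 3 mm of its seat along and across, within 2 mm in height, level within 0.04 rad, clip back within 0.05 rad of upright), and the tray stands in the digitiser's bay within 2.5 mm of fully home, everything released and at rest (all of step 1 and x of tray in the frame of digitiser between -0.0195 and -0.014 m and y of tray in the frame of digitiser between -0.003 and 0.003 m and z of tray in the frame of digitiser below 0.002 m and angle between the x axis of tray and the x axis of digitiser, either way round below 0.05 rad and linear speed of each of tray, pack below 0.01 m/s); the robot touches nothing.
It fails at once if the tray is forced against the digitiser with more than 60 N (contact force between tray and digitiser above 60 N).
It fails at once if the pack is slammed or forced into the tray with more than 100 N (contact force between pack and tray above 100 N).
It fails at once if a bystander is pushed away by more than 30 mm or tipped (distance of any of multimeter, sample_box, media_bottle from where it was at the start of the episode above 0.03 m or angle between media_bottle's own z axis and vertical above 0.3 rad).
It also fails if it takes over 72 s, if anything falls off the work surface, if the arm or the gripper's body presses on something with over 40 N, if the wrist force passes 120 N, or if a joint passes its speed limit or range.

### The arm

A 6-joint arm with a two-finger parallel gripper is mounted at the origin on a cart in front of the work surface, level with it; the furniture and walls round the work are solid. World frame = base frame: x ahead of the robot, y to its left, z up, the work surface at z = 0. Lengths are in mm, angles in rad, forces in N, time in s.
With the tool pointing down it reaches from about 250 to 775 mm from the base axis. Payload 4 kg.
Tool frame: the origin (TCP) lies between the finger pads; the fingertips stand 11 mm ahead of it and the grasp point (between the pads) lies 8 mm behind it (arm.tip_reach is the distance from the TCP to the fingertips, in mm); z points along the fingers, y is the line along which they close (so a half turn about z gives the same grasp; the last joint's range is limited). The gripper opens to 94 mm and grips with 3 to 60 N. Pads are 16 mm wide; open, the fingers measure 119 mm over their backs; the gripper's body (75 mm by 177 mm) begins 78 mm behind the grasp point.
Start: joints at [1.213, 0.087, 1.371, -0, 1.684, -0.103], TCP at [138.637, 532.258, 216.506] pointing down, gripper open.
Joint ranges: [-3.1, 3.1], [-0.76, 2.03], [0.27, 2.55], [-1.08, 4.22], [0.17, 2.65], [-2.57, 2.57]. Speed limits (rad/s): [2.79, 2.79, 3.14, 3.14, 3.14, 3.14].

### API

Orientations are given as [roll, pitch, yaw] about the fixed x, y, z axes, in that order (R = Rz(yaw) Ry(pitch) Rx(roll)).
In Python, from cell import arm, solver, readout, grab_frame, nets gives the robot as it stands. Calls block until the motion is done:
- arm.goto(position, orientation): joint-space move of the TCP to a pose.
- arm.line_to(position, attitude=None, max_speed=150): straight line of the TCP; attitude=None keeps the orientation; max_speed is the mean speed in mm/s.
- arm.set_joints(angles): joint-space move.
- arm.gripper_to(opening, strength=None): opening from 0.0 (shut) to 1.0 (fully open); strength is the grip in N (None keeps the last); returns when the fingers have stopped.
- arm.hold(seconds).
- solver.inverse_kinematics(position, orientation): joint angles nearest the present ones, or None.
- readout.get_obs(): the state.
- grab_frame(name): name is "scene" or "top" or "wrist"; returns a dict with "frame" (480x640x3 uint8, red, green, blue), "range_z" (480x640 float32, mm along the optical axis (not along the pixel's ray), 0 where there is no reading), "fovy" (degrees; the focal length in pixels is half the picture's height over the tangent of half this angle, whatever the lens; pixels are square), "cx", "cy" (the principal point, pixels), "pose" (4x4, takes a point from camera to world coordinates). Camera axes: x right, y down, z forward; pixel columns grow to the right and rows downward; lengths in mm; the calibration is good to about 2 mm. A picture is of the moment at which its call begins.
A pose or a line that the arm cannot do raises arm.PlanningError and nothing moves.
- arm.sign_off(): hands the job in; it is judged then, once.
Trained networks look in the newest picture that a camera, given by its name, has taken for a name from the list of things; names that differ only in an ending like _2 or _b are one class to them, and where a whole thing is asked for, a point or a joint stands for the part that bears it (a point fixed in the world has none). Each returns a list of dicts, best first, with "confidence" (0 to 1); they miss things now and then, are a little off and sometimes report something else, mostly with a low value. They report only what shows in the picture. A call takes as long as a camera call.
- nets.recognise(camera, target): "extent" ([left, top, width, height] in pixels, round what is visible of it).
- nets.cut_out(camera, target): "mask" (480x640 bool, what is visible of it) and "extent" ([left, top, width, height] in pixels, round what is visible of it).
- nets.tip_of(camera, target): "uv" ([column, row] in pixels: a listed point, or the origin of a listed thing).
The state is a dict: "clock": time; "joint_positions": joint angles; "joint_vel": joint speeds; "tau": joint torques, N m; "tcp_pos": TCP position; "eef_rot": TCP orientation; "wrist_force": force on the tool from outside, world axes, zero at the start; "wrist_torque": the same for the moment, N m; "gripper_width": opening from 0.0 (shut) to 1.0 (fully open); "grasp_force": force on a finger pad.
Only numpy, scipy, OpenCV 4.12 (cv2) and the standard library are available. Lean on these libraries where they do the work, as an engineer would, in place of code of your own. Each camera call takes 0.05 s, during which the arm holds its last target. There are 200 camera calls.

## Working session

There is one attempt and no reset: what is moved stays moved. The work goes in short steps, each a Python script; the robot and the scene stay as the last script left them, time stands still between calls to the robot, and variables do not carry over. Pictures are saved under pics/ and viewed, at most 10 in all, crops included, and the job is handed in when it is done.

```bash
ls; mkdir -p pics
cat > h.py <<'E'
import numpy as np, cv2
from cell import arm, solver, readout, grab_frame, nets
def cloud(f):
    z=f["range_z"]; fl=240/np.tan(np.radians(f["fovy"])/2)
    v,u=np.mgrid[:480,:640]
    P=np.stack([(u-f["cx"])/fl*z,(v-f["cy"])/fl*z,z],-1)
    T=np.array(f["pose"]); return P@T[:3,:3].T+T[:3,3]
def save(f,name): cv2.imwrite("pics/"+name,cv2.cvtColor(f["frame"],cv2.COLOR_RGB2BGR))
E
python3 - <<'E'
from h import *
for c in ("top","scene"):
    f=grab_frame(c); save(f,c+"0.png"); P=cloud(f); np.savez(c+"0.npz",P=P,z=f["range_z"],rgb=f["frame"])
    print(c,np.round(f["pose"],3).tolist(),f["fovy"])
    for t in ["pack","tray","digitiser","multimeter","sample_box","media_bottle"]:
        for d in nets.cut_out(c,t)[:2]:
            m=d["mask"]&(f["range_z"]>0); Q=P[m]
            q=Q[Q[:,2]>np.percentile(Q[:,2],90)-6] if len(Q) else Q
            r=cv2.minAreaRect(Q[:,:2].astype(np.float32))
            print(t,round(d["confidence"],2),d["extent"],m.sum(),"med",np.median(Q,0).round(),"zmax",np.percentile(Q[:,2],[5,50,95]).round(),[np.round(x,1) for x in r])
    for t in ["pack","tray_seat","tray_bar","tray_fin","bay_mouth","bay_home","digitiser","tray"]:
        print(t,[(np.round(d["uv"]),round(d["confidence"],2),P[int(d["uv"][1]),int(d["uv"][0])].round()) for d in nets.tip_of(c,t)[:2]])
print(readout.get_obs())
E
```

```text
cell.py
pics
top [[0.001, -0.993, 0.119, 398.515], [-1.0, 0.001, 0.019, 181.992], [-0.019, -0.119, -0.993, 1268.334], [0.0, 0.0, 0.0, 1.0]] 46.180163792266946
pack 0.98 [325.1, 258.7, 25.5, 45.6] 825 med [461. 186.  21.] zmax [ 7. 21. 25.] [array([460.9, 187.1]), array([44.6, 99.7]), np.float64(75.8)]
tray 0.83 [215.3, 256.4, 74.1, 40.6] 1565 med [468. 389.   5.] zmax [-0.  5. 40.] [array([472.7, 381.5]), array([ 78.6, 160.9]), np.float64(2.6)]
digitiser 0.87 [258.5, 154.0, 77.1, 84.8] 4354 med [647. 284.  61.] zmax [54. 61. 65.] [array([656. , 287.1]), array([180.1, 141.2]), np.float64(15.5)]
digitiser 0.29 [324.6, 257.8, 27.0, 46.7] 858 med [461. 188.  21.] zmax [ 4. 21. 25.] [array([460.8, 186.8]), array([ 45.1, 102.5]), np.float64(75.8)]
multimeter 0.68 [373.0, 147.8, 37.4, 71.7] 2303 med [673.  67.  34.] zmax [11. 34. 40.] [array([682.1,  65.7]), array([161.7,  78.9]), np.float64(1.1)]
sample_box 0.76 [194.0, 172.9, 33.3, 54.9] 1787 med [638. 466.  37.] zmax [16. 37. 41.] [array([644. , 475.6]), array([134.3,  80. ]), np.float64(5.6)]
media_bottle 0.89 [433.6, 152.4, 36.6, 44.1]
[... 2415 characters left out ...]
)]
{'clock': 1.5, 'joint_positions': array([ 1.21291461e+00,  8.71806325e-02,  1.37074000e+00,  2.73606117e-06,
        1.68360240e+00, -1.03128060e-01]), 'joint_vel': array([-0.00085663, -0.00010593,  0.00258003,  0.00010688,  0.0006881 ,
        0.00038696]), 'tau': array([-1.44063279e-04, -3.40032828e+01, -3.02592945e+01,  7.17941439e-02,
        2.37189454e-02,  5.11306197e-06]), 'tcp_pos': array([138.62245588, 532.24438036, 216.49615502]), 'eef_rot': array([3.14152312e+00, 4.46342940e-06, 2.88683930e+00]), 'wrist_force': array([-0.28684481,  0.50509777, -0.7550581 ]), 'wrist_torque': array([-0.02217391,  0.0229358 ,  0.02893695]), 'grasp_force': 0.0, 'gripper_width': 1.0010067740373043}
```

Run:
```python
import cv2
a=cv2.imread("pics/top0.png")[140:320,180:480]; b=cv2.imread("pics/scene0.png")[140:400,100:430]
a=cv2.resize(a,(500,300),interpolation=2); b=cv2.resize(b,(380,300),interpolation=2)
import numpy as np
cv2.imwrite("pics/a.png",cv2.resize(cv2.imread("pics/top0.png")[140:320,180:480],(800,480),interpolation=2))
cv2.imwrite("pics/b.png",cv2.resize(cv2.imread("pics/scene0.png")[200:400,180:430],(750,600),interpolation=2))
```

```text
(no output)
```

View pics/a.png

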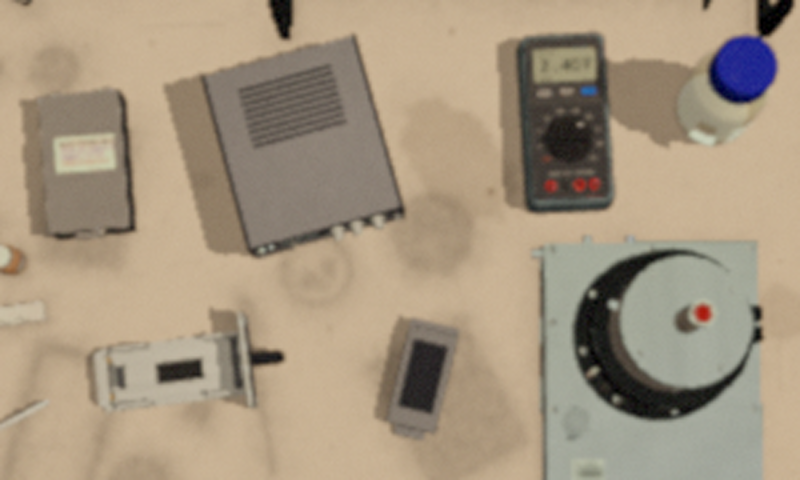

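View pics/b.png

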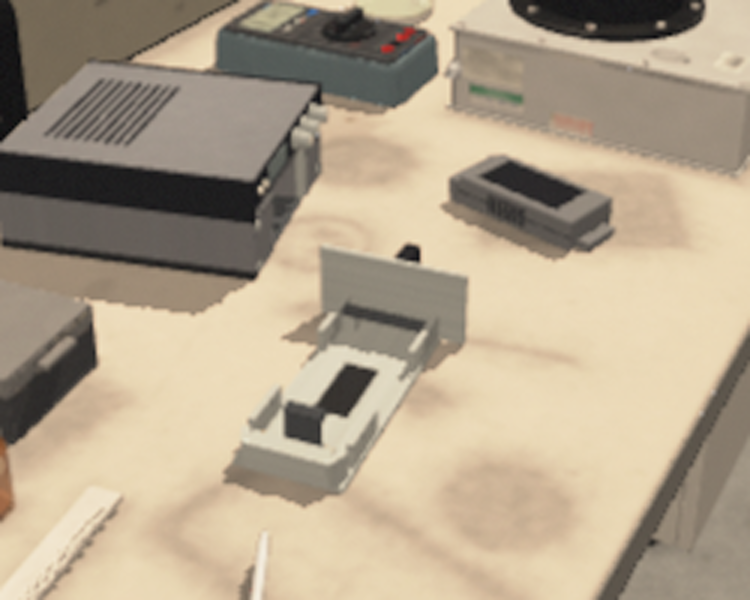

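The top view shows the tray with its fin at (265,357) and +x end to the left, the pack at (425,375) with its toe downward, and the digitiser's front edge from (255,252) to (400,212). The scene view confirms this: clip upright, toe toward the robot. I'll refine the poses from the point clouds and plan the order. First grip the fin and swing the tray to roughly the bay's yaw. Then load the pack, press it down and insert the tray.

Run:
```python
from h import *
d=np.load("top0.npz"); P=d["P"]
def sel(lo,hi): return P[((P>np.array(lo))&(P<np.array(hi))).all(-1)&(d["z"]>0)]
def rect(Q): return [np.round(x,1) for x in cv2.minAreaRect(Q[:,:2].astype(np.float32))],len(Q)
print("dig",rect(sel([540,180,56],[780,380,66])))
print("pack top",rect(sel([390,130,14],[530,250,28])))
print("tray all",rect(sel([400,280,4],[540,480,60])))
print("bench z",np.median(sel([380,260,-8],[430,420,8])[:,2]))
Q=sel([420,300,30],[540,480,60]); print("plate+fin",len(Q),rect(Q))
# hover for wrist view
yaw=np.radians(97)
for y in (yaw,yaw-np.pi):
    print(y,solver.inverse_kinematics([470,330,230],[np.pi,0,y]))
for y in np.radians([14,-166]): print("fin14",solver.inverse_kinematics([395,281,17],[np.pi,0,y]))
for y in np.radians([-14,166]): print("pack",solver.inverse_kinematics([461,187,13],[np.pi,0,y]))
```

```text
dig ([array([656.4, 286. ]), array([180.5, 132.5]), np.float64(15.8)], 3992)
pack top ([array([463.2, 185.7]), array([42.1, 90.1]), np.float64(76.5)], 764)
tray all ([array([469.9, 379.9]), array([137.3, 199.4]), np.float64(0.0)], 1391)
bench z 0.8412557725271199
plate+fin 158 ([array([482. , 367.9]), array([132.9,  75.4]), np.float64(79.2)], 158)
1.6929693744344996 [ 5.13434412e-01  1.39405731e-01  1.28675046e+00 -4.44089210e-16
  1.71543646e+00  3.91261365e-01]
-1.4486232791552935 None
fin14 [ 5.01303720e-01  7.49290446e-02  1.79542461e+00 -4.44089210e-16
  1.27123900e+00  1.82775395e+00]
fin14 [ 0.50130372  0.07492904  1.79542461  0.          1.271239   -1.3138387 ]
pack [ 2.71339427e-01  1.06897035e-01  1.76948880e+00 -4.44089210e-16
  1.26520682e+00  2.08648185e+00]
pack [ 0.27133943  0.10689703  1.7694888   0.          1.26520682 -1.0551108 ]
```

Run:
```python
from h import *
arm.goto([474,320,260],[np.pi,0,np.radians(97)])
f=grab_frame("wrist"); save(f,"w1.png"); P=cloud(f); np.savez("w1.npz",P=P,z=f["range_z"])
print(np.round(f["pose"],3).tolist())
for t in ["tray_fin","tray_bar","tray_seat","bay_mouth"]:
    print(t,[(np.round(d["uv"]),round(d["confidence"],2),P[int(d["uv"][1]),int(d["uv"][0])].round()) for d in nets.tip_of("wrist",t)[:2]])
V=(f["range_z"]>0)
def sel(lo,hi): return P[((P>np.array(lo))&(P<np.array(hi))).all(-1)&V]
for n,lo,hi in (("plate",[420,300,39],[540,420,48]),("fin",[440,280,30],[510,332,38.5]),("bar",[430,320,14],[520,360,18])):
    Q=sel(lo,hi); print(n,len(Q))
    if len(Q)>20: print([np.round(x,1) for x in cv2.minAreaRect(Q[:,:2].astype(np.float32))],np.median(Q,0).round(1))
print(readout.get_obs()["clock"])
```

```text
[[0.992, 0.118, 0.035, 463.099], [0.123, -0.952, -0.28, 402.453], [0.0, 0.282, -0.959, 428.188], [0.0, 0.0, 0.0, 1.0]]
tray_fin [(array([326., 210.]), 0.6, array([477., 318.,  35.])), (array([324., 129.]), 0.52, array([465., 394.,   5.]))]
tray_bar [(array([329., 185.]), 0.66, array([477., 338.,   4.]))]
tray_seat [(array([327., 131.]), 0.64, array([469., 392.,   4.]))]
bay_mouth [(array([410., 259.]), 0.94, array([578., 265.,   0.]))]
plate 336
[array([475.2, 332.2]), array([78.7,  4.4]), np.float64(7.6)] [474.2 332.5  41.6]
fin 305
[array([466.7, 324.2]), array([23.1, 49.1]), np.float64(53.0)] [476.3 318.2  35.4]
bar 470
[array([472.4, 348.3]), array([77.2, 29.5]), np.float64(7.4)] [469.5 343.4  15.7]
3.2333
```

View pics/w1.png

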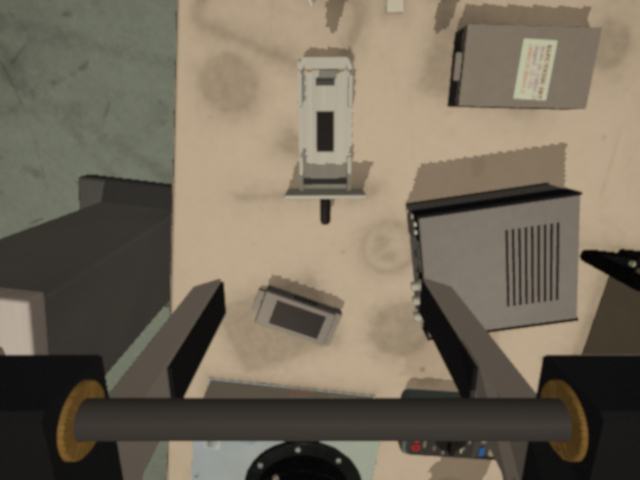

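The wrist view shows the plate at (325,193), fin at (325,210) and clip at (326,78), and the fit gives a tray yaw of about 97.6°. Next I'll grip the fin and swing the tray round.

Run:
```python
from h import *
y0=np.radians(97.6)
arm.gripper_to(0.5)
arm.goto([477.4,315.4,80],[np.pi,0,y0])
arm.line_to([477.4,315.4,17],max_speed=80)
arm.gripper_to(0.0,40)
o=readout.get_obs(); print(o["gripper_width"],o["grasp_force"],o["wrist_force"].round(1))
y1=np.radians(15.6)
arm.line_to([440,296,17],[np.pi,0,np.radians(57)],max_speed=60)
arm.line_to([396,279,17],[np.pi,0,y1],max_speed=60)
o=readout.get_obs(); print(o["gripper_width"],o["wrist_force"].round(1),o["tcp_pos"],o["eef_rot"])
arm.gripper_to(0.5)
arm.line_to([396,279,120])
arm.goto([396,200,300],[np.pi,0,y1])
V=0
for c in ("wrist","top"):
    f=grab_frame(c); save(f,c+"2.png"); P=cloud(f); np.savez(c+"2.npz",P=P,z=f["range_z"]); V=f["range_z"]>0
    def sel(lo,hi): return P[((P>np.array(lo))&(P<np.array(hi))).all(-1)&V]
    for n,lo,hi in (("plate",[360,220,39.5],[480,350,48]),("dig",[540,180,56],[780,380,66]),("pack",[390,130,14],[530,232,28])):
        Q=sel(lo,hi); print(c,n,len(Q))
        if len(Q)>20: print([np.round(x,1) for x in cv2.minAreaRect(Q[:,:2].astype(np.float32))],np.median(Q,0).round(1))
    for t in ["tray_fin","tray_bar","tray_seat","bay_mouth","pack"]:
        print(t,[(np.round(d["uv"]),round(d["confidence"],2),P[int(d["uv"][1]),int(d["uv"][0])].round()) for d in nets.tip_of(c,t)[:2]])
print(readout.get_obs()["clock"])
```

```text
0.10480169544741537 40.00030696392059 [ 0.  -0.4  1.2]
0.10212885507759357 [-0.8  0.   0.9] [396.076386   279.04659677  17.07971211] [-3.14153266e+00  2.97228133e-04  2.73110311e-01]
wrist plate 268
[array([412.9, 282.4]), array([ 4.3, 78.9]), np.float64(15.4)] [413.6 281.1  41.4]
wrist dig 5
wrist pack 3334
[array([463.1, 185.2]), array([42.4, 89.9]), np.float64(76.2)] [464.7 185.4  19.9]
tray_fin [(array([253., 176.]), 0.87, array([398., 278.,  36.]))]
tray_bar [(array([352., 137.]), 0.68, array([466., 186.,  20.])), (array([253., 150.]), 0.66, array([423., 287.,  16.]))]
tray_seat [(array([253., 105.]), 0.87, array([468., 299.,   3.]))]
bay_mouth [(array([309.,   3.]), 0.58, array([581., 265.,  -0.]))]
pack [(array([351., 138.]), 0.61, array([465., 187.,  22.]))]
top plate 0
top dig 4000
[array([656.5, 286.1]), array([180.2, 132.6]), np.float64(15.8)] [650.6 283.9  60.9]
top pack 115
[array([497.7, 184.5]), array([33.3, 25.2]), np.float64(89.7)] [496.5 185.6  19.9]
tray_fin [(array([290., 276.]), 0.67, array([475., 296.,   6.]))]
tray_bar [(array([292., 296.]), 0.76, array([414., 234., 667.]))]
tray_seat [(array([288., 278.]), 0.75, array([471., 300.,   3.])), (array([446., 179.]), 0.15, array([674., -42.,  92.]))]
bay_mouth [(array([303., 226.]), 0.7, array([579., 262.,  53.]))]
pack [(array([341., 278.]), 0.42, array([432., 181., 667.]))]
11.225
```

View pics/wrist2.png

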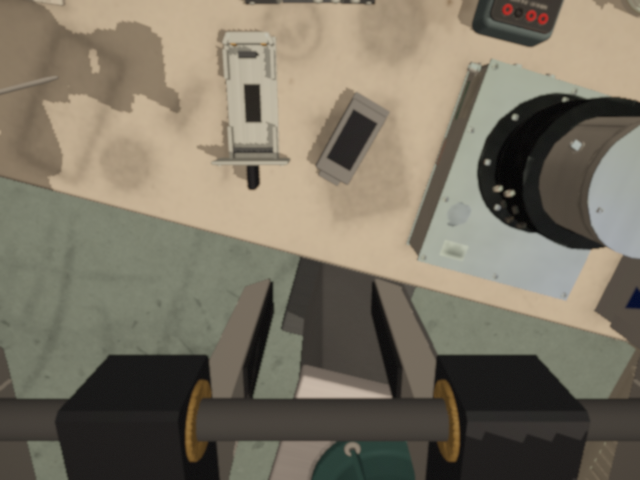

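The tray now lies at the bay's yaw: plate at (250,160), clip at (250,55). The robot gives its axis as passing through (396,279) at 15.65°, origin about (470.3,299.8). The pack at (352,140) has not moved. Now I'll pick the pack and feed its toe under the bar.

```bash
cat >> h.py <<'E'
YT=0.2731; O=np.array([470.3,299.8]); U=np.array([np.cos(YT),np.sin(YT)]); N=np.array([-U[1],U[0]])
def tw(x,z,y=0): return [*(O+U*x+N*y),z]
def pk(X,Z,deg,h=13):   # TCP pose for pack pose in tray frame
    t=np.radians(deg); return tw(X-h*np.sin(t),Z+h*np.cos(t)),[np.pi,-t,YT]
E
python3 - <<'E'
from h import *
def st(n):
    o=readout.get_obs(); print(n,round(o["clock"],1),o["gripper_width"].round(3),"g",round(float(o["grasp_force"]),1),"F",o["wrist_force"].round(1),"T",o["wrist_torque"].round(2),o["tcp_pos"].round(1))
yp=np.radians(-13.8); c=[463.1,185.3]
arm.gripper_to(0.7)
arm.goto([*c,70],[np.pi,0,yp])
arm.line_to([*c,13],max_speed=80)
arm.gripper_to(0.0,40); st("grip")
arm.line_to([*c,75],max_speed=120); st("lift")
arm.goto(*pk(12,70,16))
f=grab_frame("scene"); save(f,"s3.png")
th=16; Z=3.5+53*np.sin(np.radians(th))
arm.line_to(pk(12,Z,th)[0],max_speed=50); st("down")
for X in (6,2,0,-2,-4):
    arm.line_to(pk(X,Z,th)[0],max_speed=25); st(X)
f=grab_frame("scene"); save(f,"s4.png")
E
```

```text
Traceback (most recent call last):
AttributeError: 'float' object has no attribute 'round'
```

```bash
cat >> h.py <<'E'
def st(n):
    o=readout.get_obs(); print(n,round(o["clock"],1),round(float(o["gripper_width"]),3),"g",round(float(o["grasp_force"]),1),"F",o["wrist_force"].round(1),"T",o["wrist_torque"].round(2),o["tcp_pos"].round(1)); return o
E
python3 - <<'E'
from h import *
c=[463.1,185.3]; st("grip")
arm.line_to([*c,75],max_speed=120); st("lift")
arm.goto(*pk(12,70,16))
th=16; Z=3.5+53*np.sin(np.radians(th))
arm.line_to(pk(12,Z,th)[0],max_speed=50); st("down")
for X in (6,2,0,-2,-4):
    arm.line_to(pk(X,Z,th)[0],max_speed=25); st(X)
f=grab_frame("scene"); save(f,"s4.png")
cv2.imwrite("pics/s4c.png",cv2.resize(cv2.imread("pics/s4.png")[200:400,180:430],(750,600),interpolation=2))
E
```

```text
grip 14.1 0.443 g 40.0 F [0.2 0.7 0.8] T [0.04 0.19 0.03] [463.3 185.4  13.3]
lift 14.7 0.444 g 40.0 F [ 0.1 -0.5 -2.6] T [0.03 0.11 0.03] [462.4 185.1  74.1]
down 16.5 0.444 g 40.0 F [ 0.3 -0.1 -1.7] T [-0.08  0.38  0.02] [478.8 302.3  31.1]
6 16.9 0.441 g 40.0 F [-0.5 -0.5 -2.4] T [-0.1   0.33 -0.03] [472.5 300.4  30.7]
2 17.2 0.443 g 40.0 F [-0.1 -0.7 -2.4] T [-0.1   0.42  0.  ] [468.6 299.4  30.6]
0 17.4 0.442 g 40.0 F [ 0.5 -1.  -2.3] T [-0.03  0.21 -0.01] [467.  298.9  30.8]
-2 17.7 0.441 g 40.0 F [ 1.9  0.2 -1.3] T [-0.02 -0.05  0.01] [465.4 298.5  31. ]
-4 17.9 0.445 g 40.0 F [ 2.3  0.3 -1.5] T [ 0.11  0.04 -0.04] [463.2 297.9  31. ]
```

View pics/s4c.png

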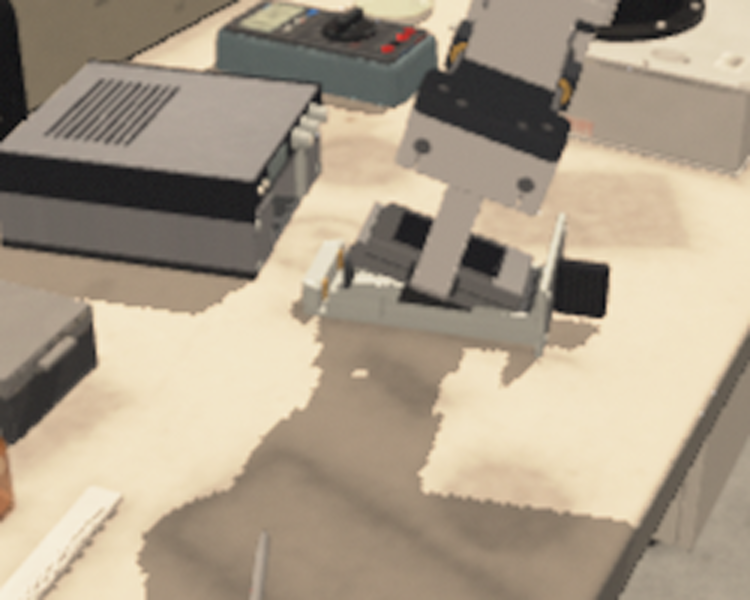

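The picture shows the pack tilted between the rails, its toe at the bar by the plate (545,285) and its raised end over the clip at (350,265). The 2 N push marks contact with the bar. Now I'll lower the end, release, and press it down with closed fingers.

```bash
sed -i 's/O=np.array(\[470.3,299.8\])/O=np.array([466.54,298.75])/' h.py
python3 - <<'E'
from h import *
for th,X in ((13,.2),(10,.5)):
    arm.line_to(*pk(X,3.4+53*np.sin(np.radians(th)),th),max_speed=25); st(th)
arm.gripper_to(0.62); st("rel")
t=np.radians(10); p=np.array(pk(.5,3.4+53*np.sin(t),10)[0])
arm.line_to((p+60*np.array([*(-np.sin(t)*U),np.cos(t)])).tolist(),max_speed=120)
arm.gripper_to(0.0,20)
arm.goto(tw(29,75),[np.pi,0,YT])
arm.line_to(tw(29,52),max_speed=80); F0=st("pre")["wrist_force"]
z=52
while z>33.4:
    z-=1.5 if z>45 else 1.0
    arm.line_to(tw(29,z),max_speed=20); o=readout.get_obs(); dF=o["wrist_force"]-F0
    print(z,round(o["tcp_pos"][2],1),dF.round(1))
    if dF[2]>35: break
arm.line_to(tw(29,75),max_speed=100); st("up")
f=grab_frame("scene"); save(f,"s5.png")
cv2.imwrite("pics/s5c.png",cv2.resize(cv2.imread("pics/s5.png")[200:400,180:430],(750,600),interpolation=2))
E
```

```text
13 18.2 0.444 g 40.0 F [0.3 0.6 0. ] T [ 0.08  0.17 -0.02] [464.  297.9  27.7]
10 18.5 0.441 g 40.0 F [0.5 0.2 0.3] T [-0.09  0.22  0.01] [464.7 298.3  25.3]
rel 19.0 0.618 g 0.0 F [0.1 0.3 0.1] T [-0.1   0.23  0.05] [464.8 298.3  25.5]
pre 21.4 0.005 g 0.0 F [ 0.2  0.6 -0.6] T [ 0.02  0.11 -0.04] [493.3 306.3  51.4]
50.5 50.9 [ 0.6 -0.1  0.7]
49.0 49.3 [ 0.6 -0.6  0.8]
47.5 47.7 [0.6 0.6 3. ]
46.0 45.6 [ 0.2 -0.6  0.5]
44.5 44.1 [ 0.1 -0.9  0.4]
43.5 43.3 [ 0.9 -0.7  0.8]
42.5 42.4 [-0.  -0.7  0.7]
41.5 41.5 [-0.2 -0.4  1.3]
40.5 40.5 [ 0.4 -0.7  0.8]
39.5 39.5 [ 0.2 -1.   0.5]
38.5 38.4 [ 0.2 -0.3  1.6]
37.5 37.1 [ 0.3 -0.8  1.1]
36.5 36.2 [-1.3 -1.3  0.9]
35.5 35.4 [ 0.4 -0.7  0.3]
34.5 34.4 [-0.4 -0.8  0.8]
33.5 34.3 [-2.2 -0.5  5.5]
32.5 34.2 [-3.3 -2.3  9.9]
up 26.2 0.003 g 0.0 F [0.4 0.2 0.6] T [-0.02  0.13  0.02] [494.3 306.5  74.7]
```

View pics/s5c.png

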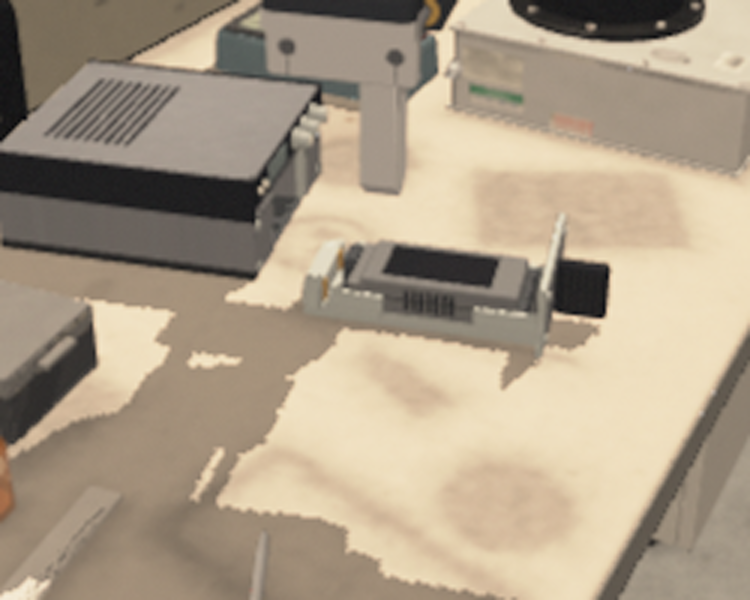

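The scene view shows the pack lying level in the tray, with the clip at (352,265). I'll check clip and height from the wrist camera.

Run:
```python
from h import *
arm.goto(tw(-100,190),[np.pi,0,YT])
f=grab_frame("wrist"); save(f,"w6.png"); P=cloud(f); V=f["range_z"]>0
L=P.copy(); d=P[...,:2]-O; L[...,0]=d@U; L[...,1]=d@N
def q(n,lo,hi):
    Q=L[((L>np.array(lo))&(L<np.array(hi))).all(-1)&V]
    print(n,len(Q),[np.round(x,1) for x in cv2.minAreaRect(Q[:,:2].astype(np.float32))] if len(Q)>10 else "",Q.mean(0).round(1))
    return Q
q("plate",[-75,-50,39],[-50,50,48])
Q=q("packtop",[-60,-19,18.5],[39,19,30])
A=np.c_[Q[:,:2],np.ones(len(Q))]; print("plane",np.linalg.lstsq(A,Q[:,2],rcond=None)[0].round(4))
q("lip",[38,-9,23.5],[60,9,40]); q("wall",[50,-27,13],[75,27,19])
for x in range(34,72,2):
    S=L[(abs(L[...,0]-x)<1)&(abs(L[...,1])<6)&V]; print(x,len(S),S[:,2].mean().round(1) if len(S) else "",end="; ")
uv=np.argwhere((abs(L[...,0])<75)&(abs(L[...,1])<45)&V); (a,b),(c,e)=uv.min(0),uv.max(0); print(a,b,c,e)
cv2.imwrite("pics/w6c.png",cv2.resize(cv2.cvtColor(f["frame"],4)[a:c,b:e],None,fx=580/(c-a),fy=580/(c-a),interpolation=2)[:,:800])
```

```text
plate 506 [array([-60.1,  -0.3]), array([79.8,  3.5]), np.float64(90.0)] [-60.1  -0.2  41.6]
packtop 5522 [array([-9.8,  0. ]), array([97.5, 38. ]), np.float64(0.0)] [-3.  0. 23.]
plane [-5.10000e-03 -2.70000e-03  2.30043e+01]
lip 225 [array([45.4, -0.3]), array([ 7. , 16.5]), np.float64(0.1)] [45.4 -0.6 25. ]
wall 1046 [array([59.2, -0.4]), array([18. , 51.8]), np.float64(0.4)] [61.8 -0.4 15.9]
34 48 23.1; 36 32 22.2; 38 47 18.9; 40 42 19.1; 42 72 21.0; 44 47 25.3; 46 48 25.5; 48 47 24.3; 50 1 23.4; 52 0 ; 54 32 3.0; 56 46 2.8; 58 112 10.6; 60 46 15.9; 62 47 16.1; 64 49 16.0; 66 46 15.9; 68 17 16.1; 70 0 ; 0 84 461 559
```

View pics/w6c.png

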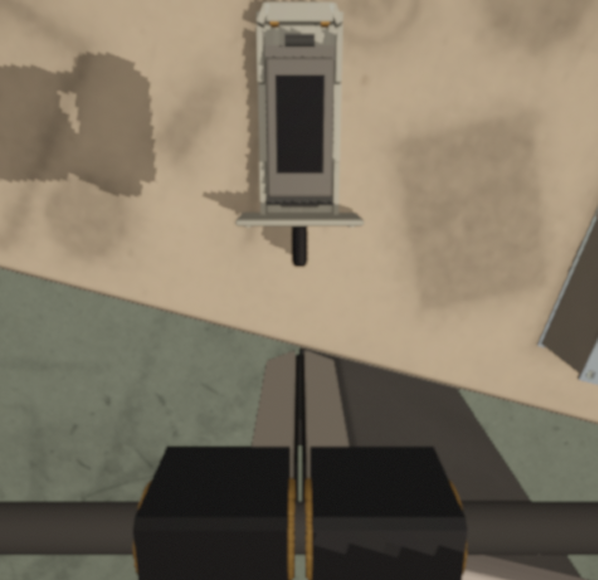

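The pack top is flat at z 23.0 and the lip is at x 45.4 over the step (net (300,40) in the picture), so it is snapped in. Now I'll measure the digitiser against the tray in one wrist view.

Run:
```python
from h import *
arm.goto(tw(80,290),[np.pi,0,YT])
f=grab_frame("wrist"); save(f,"w7.png"); P=cloud(f); V=f["range_z"]>0; np.savez("w7.npz",P=P,V=V)
L=P.copy(); d=P[...,:2]-O; L[...,0]=d@U; L[...,1]=d@N
def q(n,lo,hi):
    Q=L[((L>np.array(lo))&(L<np.array(hi))).all(-1)&V]
    print(n,len(Q),[np.round(x,1) for x in cv2.minAreaRect(Q[:,:2].astype(np.float32))] if len(Q)>10 else "",Q.mean(0).round(1)); return Q
q("plate",[-75,-50,39],[-50,50,48])
T=q("digtop",[90,-160,58],[300,100,64])
# front edge: min x per y bin; sides: extremes of y per x bin
ys=np.arange(-105,60,3); fr=[(y,T[abs(T[:,1]-y)<1.5][:,0].min()) for y in ys if (abs(T[:,1]-y)<1.5).sum()>10]
fr=np.array(fr); print(fr.round(1).tolist())
xs=np.arange(120,260,4)
sd=np.array([(x,*np.percentile(T[abs(T[:,0]-x)<2][:,1],[0.5,99.5])) for x in xs if (abs(T[:,0]-x)<2).sum()>20]); print(sd.round(1)[::3].tolist())
print("uv",[(np.round(k["uv"]),round(k["confidence"],2),L[int(k["uv"][1]),int(k["uv"][0])].round(1)) for k in nets.tip_of("wrist","bay_mouth")[:1]])
print(st("")["clock"])
```

```text
plate 11 [array([-59.2,  -0.9]), array([ 3. , 78.7]), np.float64(0.1)] [-59.5   2.7  41.2]
digtop 24141 [array([170.9, -64.9]), array([132.7, 159.9]), np.float64(89.9)] [179.2 -64.4  60. ]
[[-105.0, 90.9], [-102.0, 99.9], [-99.0, 100.0], [-96.0, 100.1], [-93.0, 99.9], [-90.0, 98.0], [-87.0, 97.2], [-84.0, 100.0], [-81.0, 99.8], [-78.0, 100.0], [-75.0, 97.9], [-72.0, 100.0], [-69.0, 100.1], [-66.0, 100.0], [-63.0, 99.9], [-60.0, 100.0], [-57.0, 99.9], [-54.0, 100.0], [-51.0, 99.9], [-48.0, 100.0], [-45.0, 99.9], [-42.0, 100.0], [-39.0, 99.9], [-36.0, 99.9], [-33.0, 100.0], [-30.0, 99.9], [-27.0, 100.0], [-24.0, 100.0], [-21.0, 99.9], [-18.0, 100.0], [-15.0, 100.0], [-12.0, 100.0], [-9.0, 100.0], [-6.0, 99.9], [-3.0, 99.9], [0.0, 99.2], [3.0, 99.4]]
[[120.0, -129.9, 1.6], [132.0, -129.8, 1.2], [144.0, -129.3, 1.1], [156.0, -129.5, 1.5], [168.0, -129.8, 1.5], [180.0, -129.3, 1.4], [192.0, -129.5, 1.4], [204.0, -129.6, 1.4], [216.0, -129.4, 1.4], [228.0, -129.3, 1.3], [240.0, -129.9, 1.3], [252.0, -130.0, 1.1]]
uv [(array([321., 263.]), 0.43, array([ 5.4,  1.9, 23.2]))]
 27.9 0.007 g 0.0 F [-0.4 -0.9  0.4] T [-0.1   0.19 -0.02] [542.6 320.2 288.8]
27.95
```

View pics/w7.png

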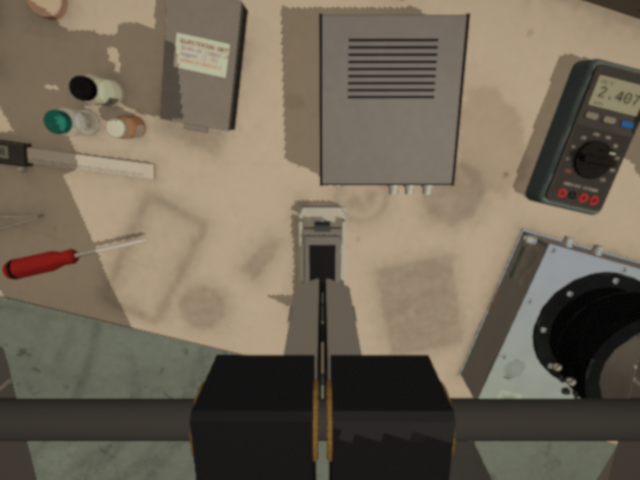

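The digitiser is square to the tray (edge angle 0.1°). Its front is at local x 100 and the bay axis at local y about -63.6. Small knobs at (392,190), (410,190) and (428,190) stick out near the bay, so I'll check them against the finger clearance.

Run:
```python
from h import *
d=np.load("w7.npz"); P=d["P"]; V=d["V"]
L=P.copy(); e=P[...,:2]-O; L[...,0]=e@U; L[...,1]=e@N
Q=L[V&(L[...,0]>75)&(L[...,0]<99)&(L[...,1]>-128)&(L[...,1]<0)&(L[...,2]>6)]
for y in range(-128,0,4):
    q=Q[(Q[:,1]>=y)&(Q[:,1]<y+4)]
    if len(q): print(y,len(q),"xmin",q[:,0].min().round(1),"z",q[:,2].min().round(),q[:,2].max().round())
```

```text
-112 19 xmin 90.1 z 53.0 57.0
-108 37 xmin 90.1 z 54.0 58.0
-104 33 xmin 89.8 z 50.0 57.0
-100 1 xmin 96.7 z 51.0 51.0
-96 2 xmin 97.4 z 55.0 56.0
-92 35 xmin 89.3 z 53.0 59.0
-88 44 xmin 89.3 z 51.0 60.0
-84 9 xmin 92.8 z 52.0 57.0
-80 2 xmin 97.3 z 55.0 56.0
-76 953 xmin 75.1 z 53.0 383.0
-72 158 xmin 77.3 z 51.0 383.0
-68 12 xmin 89.8 z 51.0 56.0
-24 1 xmin 98.9 z 397.0 397.0
-20 3 xmin 97.9 z 52.0 397.0
-16 121 xmin 88.6 z 53.0 397.0
-12 732 xmin 88.6 z 51.0 397.0
-8 774 xmin 88.5 z 52.0 397.0
-4 996 xmin 75.1 z 276.0 397.0
```

Run:
```python
from h import *
B=-63.6; g=-82
arm.gripper_to(0.5)
arm.goto(tw(g,90),[np.pi,0,YT])
arm.line_to(tw(g,17),max_speed=80)
arm.gripper_to(0.0,60); st("grip")
arm.line_to(tw(g-5,17,B),max_speed=70); st("lat")
arm.line_to(tw(g+20,17,B),max_speed=60)
F0=st("mouth")["wrist_force"]
x=20
while x<140:
    x+=5; arm.line_to(tw(g+x,17,B),max_speed=40); o=readout.get_obs(); dF=o["wrist_force"]; p=o["tcp_pos"][:2]-O
    print(x,"real",round(p@U-g,1),round(p@N-B,1),"F along",round(dF[:2]@U,1),"lat",round(dF[:2]@N,1),"z",round(dF[2],1),"Tz",o["wrist_torque"][2].round(2))
    if abs(dF[:2]@U)>15 or abs(dF[:2]@N)>12: print("STOP"); break
print(st("")["clock"])
```

```text
grip 31.6 0.103 g 60.0 F [-0.1 -0.1  1.1] T [ 0.04  0.2  -0.01] [387.6 276.7  17.1]
lat 32.6 0.1 g 60.0 F [ 0.1 -1.1  1.5] T [-0.02  0.28  0.09] [400.1 213.3  17.1]
mouth 33.2 0.101 g 60.0 F [-2.7 -1.1  3. ] T [-0.1   0.57 -0.01] [423.9 220.7  17.1]
25 real 24.5 0.0 F along -3.7 lat 0.5 z 6.2 Tz 0.01
30 real 29.5 0.0 F along -3.4 lat -0.9 z 5.6 Tz -0.04
35 real 34.6 0.0 F along -4.4 lat -0.2 z 6.2 Tz 0.05
40 real 39.6 0.0 F along -3.8 lat -0.0 z 5.6 Tz 0.05
45 real 44.6 0.0 F along -4.0 lat -1.0 z 5.8 Tz -0.01
50 real 49.6 0.0 F along -3.1 lat -0.4 z 5.9 Tz -0.03
55 real 54.7 -0.0 F along -4.5 lat 0.5 z 5.3 Tz 0.13
60 real 59.7 0.0 F along -3.8 lat -0.9 z 5.1 Tz 0.04
65 real 64.7 0.0 F along -3.7 lat 0.6 z 5.4 Tz 0.01
70 real 69.7 0.0 F along -4.2 lat 0.1 z 5.3 Tz 0.04
75 real 74.7 -0.0 F along -4.4 lat 0.4 z 5.4 Tz 0.02
80 real 79.7 -0.0 F along -4.3 lat 0.4 z 4.7 Tz 0.04
85 real 84.7 0.0 F along -4.3 lat 0.0 z 5.8 Tz 0.05
90 real 89.7 0.0 F along -4.5 lat 0.4 z 5.6 Tz 0.01
95 real 94.7 0.0 F along -3.9 lat 0.6 z 6.0 Tz 0.04
100 real 99.7 0.0 F along -4.4 lat 0.5 z 5.7 Tz -0.01
105 real 104.7 0.0 F along -4.5 lat -0.4 z 5.3 Tz 0.03
110 real 109.7 -0.0 F along -4.6 lat 0.4 z 4.9 Tz 0.0
115 real 114.7 0.0 F along -4.4 lat 0.6 z 5.3 Tz 0.01
120 real 119.7 0.0 F along -4.0 lat 0.3 z 5.7 Tz -0.0
125 real 124.7 0.0 F along -3.0 lat 0.0 z 5.4 Tz -0.0
130 real 129.7 0.0 F along -3.2 lat -0.0 z 5.6 Tz 0.04
135 real 134.7 0.0 F along -3.7 lat 0.0 z 4.9 Tz -0.0
140 real 139.7 0.0 F along -4.0 lat -0.0 z 5.6 Tz -0.02
 39.8 0.098 g 60.0 F [-3.9 -1.1  5.6] T [-0.13  0.78 -0.02] [539.3 253.1  17.1]
39.775
```

Run:
```python
from h import *
B=-63.6; g=-82; x=140
while x<168:
    x+=2 if x<156 else 1; arm.line_to(tw(g+x,17,B),max_speed=20); o=readout.get_obs(); dF=o["wrist_force"]; p=o["tcp_pos"][:2]-O
    print(x,"real",round(p@U-g,1),"F along",round(dF[:2]@U,1),"lat",round(dF[:2]@N,1),"z",round(dF[2],1))
    if dF[:2]@U<-32: print("STOP"); break
print(st("")["clock"])
f=grab_frame("scene"); save(f,"s8.png")
cv2.imwrite("pics/s8c.png",cv2.resize(cv2.imread("pics/s8.png")[200:400,150:400],(750,600),interpolation=2))
```

```text
142 real 141.1 F along -6.1 lat -0.3 z 6.6
144 real 143.1 F along -6.0 lat -0.6 z 6.1
146 real 145.1 F along -6.1 lat -0.3 z 6.4
148 real 147.1 F along -6.4 lat -0.2 z 6.7
150 real 149.1 F along -6.3 lat 0.1 z 6.5
152 real 151.0 F along -5.7 lat -0.5 z 6.1
154 real 152.3 F along -7.8 lat -0.1 z 8.1
156 real 154.1 F along -8.6 lat -0.2 z 7.7
157 real 154.8 F along -9.5 lat -0.9 z 9.6
158 real 156.4 F along -7.6 lat -0.6 z 6.7
159 real 157.9 F along -6.4 lat 1.2 z 6.1
160 real 158.8 F along -6.2 lat -0.7 z 7.4
161 real 158.8 F along -9.1 lat -0.1 z 7.9
162 real 158.8 F along -12.5 lat 0.1 z 9.9
163 real 158.9 F along -14.5 lat -0.9 z 11.9
164 real 159.0 F along -15.7 lat -1.3 z 13.3
165 real 159.2 F along -19.6 lat -1.4 z 14.6
166 real 159.3 F along -21.0 lat -1.0 z 16.0
167 real 159.5 F along -23.4 lat -0.8 z 16.6
168 real 159.7 F along -25.2 lat -0.5 z 18.5
 44.8 0.106 g 60.0 F [-24.2  -7.3  18.5] T [-1.14  3.77 -0.03] [558.5 258.5  16.9]
44.775
```

View pics/s8c.png

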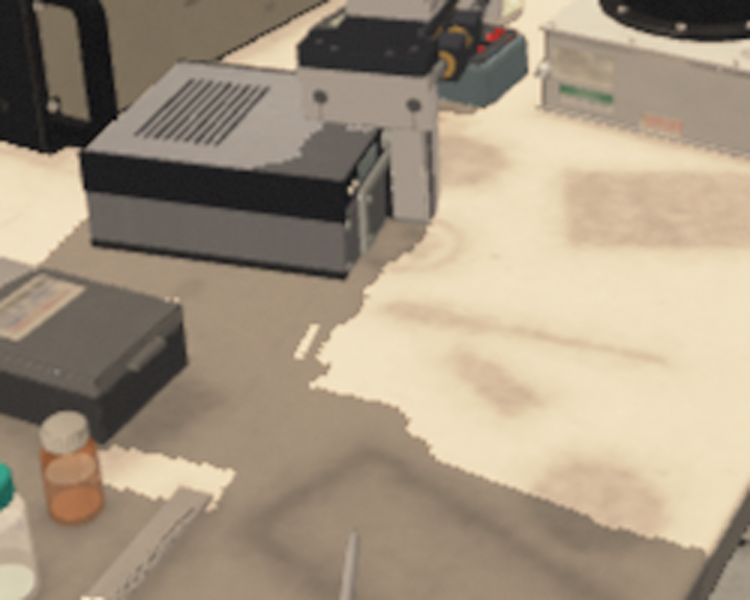

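The picture shows the plate against the digitiser's front at (372,195). The force profile shows the click at about 155–158 mm and a hard stop at 158.8. Now I'll relax, release, back off and check.

Run:
```python
from h import *
B=-63.6; g=-82
arm.line_to(tw(g+159,17,B),max_speed=20); st("relax")
arm.gripper_to(0.35); arm.line_to(tw(g+125,17,B),max_speed=80); arm.line_to(tw(g+100,180,B),max_speed=150)
arm.goto(tw(g+145,300,B),[np.pi,0,YT])
f=grab_frame("wrist"); save(f,"w9.png"); P=cloud(f); V=f["range_z"]>0
L=P.copy(); d=P[...,:2]-O; L[...,0]=d@U; L[...,1]=d@N
def q(n,lo,hi):
    Q=L[((L>np.array(lo))&(L<np.array(hi))).all(-1)&V]
    print(n,len(Q),[np.round(x,1) for x in cv2.minAreaRect(Q[:,:2].astype(np.float32))] if len(Q)>10 else "")
q("plate",[85,-110,38],[104,-20,46]); T=L[V&(L[...,2]>58)&(L[...,2]<64)&(L[...,0]>92)&(L[...,1]<-20)&(L[...,1]>-60)]
print("front",T[:,0].min(),len(T)); q("fin",[55,-80,28],[94,-45,37.5]); st("")
```

```text
relax 45.4 0.102 g 60.0 F [0.6 1.2 0.7] T [ 0.05  0.4  -0.01] [558.2 258.5  16.7]
plate 50 [array([ 92.3, -62.8]), array([75.1, 10. ]), np.float64(89.8)]
front 100.0318803964152 6957
fin 209 [array([ 81.5, -64.3]), array([24. ,  9.7]), np.float64(0.1)]
 48.4 0.349 g 0.0 F [-0.5 -0.2 -0.1] T [-0.04  0.21  0.02] [543.7 254.3 297.4]
```

View pics/w9.png

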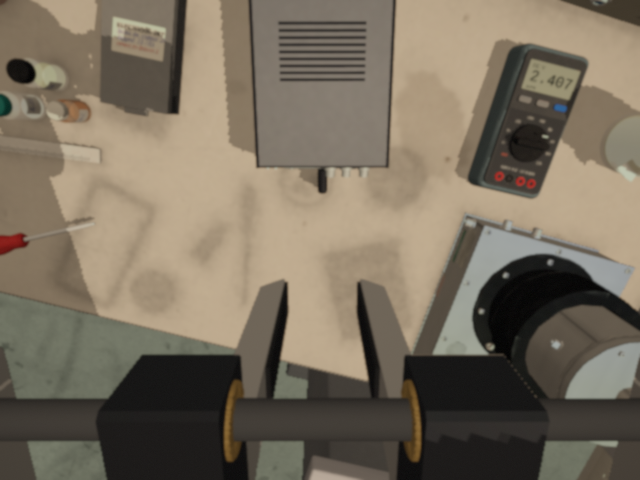

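The wrist view shows only the fin (322,180) outside the digitiser, with the plate at the front and the bystanders unmoved. The fin's outer end at x 69.5 agrees with the tray being fully home.

```bash
python3 -c "
from h import *
print(arm.sign_off())"
```

```text
the job is handed in; nothing more can be done
None
```

The battery pack is snapped into the tray, the tray is pushed home against the digitiser's front and released, and the job was handed in at about 48 s; the sign-off gave no verdict.

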